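# Dry-fitting a doll's stepped stand

## Robot

A 7-joint arm with a two-finger parallel gripper is mounted at the origin on the work surface. World frame = base frame: x ahead of the robot, y to its left, z up, the work surface at z = 0. Lengths are in m, angles in rad, forces in N, time in s.
With the tool pointing down it reaches from about 0.4 to 0.9 m from the base axis. Payload 5.5 kg.
Tool frame: the origin (TCP) lies midway between the tips of the shut fingers; the grasp point (between the pads) lies 19 mm behind it (arm.hold_point_z is the distance from the TCP to the grasp point, in m); z points along the fingers, y is the direction in which the jaws open and shut (so a half turn about z gives the same grasp; the last joint's range is limited). The gripper opens to 92 mm and grips with 3 to 60 N. Pads are 19 mm wide; open, the fingers measure 130 mm over their backs; the gripper's body (75 mm by 190 mm) begins 47 mm behind the grasp point.
Start: joints at [-0.999, 0.501, -0.427, 1.55, 0.221, 1.138, -0.21], TCP at [0.198, 0.619, 0.197] pointing down, gripper open.
Joint ranges: [-2.88, 2.88], [-0.31, 2.03], [-1.54, 1.56], [0.2, 2.42], [-1.41, 4.55], [0.19, 2.02], [-2.57, 2.57]. Speed limits (rad/s): [2.57, 2.57, 3.14, 3.14, 3.14, 3.14, 3.14].

## Interface

Orientations are given as a unit quaternion [x, y, z, w].
In Python, from bench import arm, optics gives the robot as it stands. The module is installed in compiled form; this text tells all that it offers.
- The arm moves only by the tool jog_arm, never from a script. Its argument "targets" is one flat list of numbers, 6 for each row, row after row: the shift along the world's x, y, z each as a share of 8 cm, from -1 to 1, then the turn, a rotation vector about the world's x, y, z each as a share of 120 degrees, from -1 to 1. A call has 1 to 8 rows; each row is the pose to reach, as a shift and turn from the pose measured when the call began; what a row does not reach only later rows make up. A row lasts 1/10 s, in which the tool goes at most 50 mm and 8.59 degrees, less where a joint would pass 70% of its speed; a pose out of reach is approached as far as the arm can. A call with a number of a shift or a turn outside -1 to 1 is refused whole. A call with a gripper value outside its range is refused whole. "grip" is the opening, from 0 (shut) to 1 (fully open), set as the call begins (left out, the last holds). The fingers move at their own pace and stop on an object; "grip_force" is the grip in N (left out, the last holds). Time passes only in rows, so rows that repeat a pose let the fingers close. It gives the time, the measured TCP pose, the force and the opening at its end, in the units of the state.
- arm.observe(): the state, without advancing time (a new reading comes with each control period).
- optics.grab_frame(name): name is "scene" or "top"; returns a dict with "image" (420x560x3 uint8, red, green, blue), "depth" (420x560 float32, m along the optical axis (not along the pixel's ray), 0 where there is no reading), "intrinsics" (3x3 intrinsics, pixels), "dist_coeffs" ([k1, k2, p1, p2, k3] as OpenCV has them; the pictures are not rectified), "R" (3x3) and "t" (3): a world point X has camera coordinates R X + t. Camera axes: x right, y down, z forward; pixel columns grow to the right and rows downward; lengths in m; the calibration is good to about 2 mm. A picture is of the moment at which its call begins.
- arm.hand_in(): hands the job in, once; it reports no verdict.
Trained networks look in a picture, given as the dict that the camera call returned (one of the last four; its "shot" number tells which), for a name from the list of things; names that differ only in an ending like _2 or _b are one class to them, and where a whole thing is asked for, a point or a joint stands for the part that bears it (a point fixed in the world has none). Each returns a list of dicts, best first, with "conf" (0 to 1); they miss things now and then, are a little off and sometimes report something else, mostly with a low value. They report only what shows in the picture. A call takes as long as a camera call. They do not tell look-alikes from the thing itself.
- optics.outline_of(thing, picture): "mask" (420x560 bool, what is visible of it) and "box" ([centre column, centre row, width, height] in pixels, round what is visible of it).
The state is a dict: "time": time; "qpos": joint angles; "qd": joint speeds; "effort": joint torques, N m; "eef_pos": TCP position; "orientation": TCP orientation; "force": force on the tool from outside, world axes, zero at the start; "ft_torque": the same for the moment, N m; "opening": finger opening in m.
Only numpy, scipy, OpenCV 4.12 (cv2) and the standard library are available. Lean on these libraries where they do the work, as an engineer would, in place of code of your own. Each camera call takes 0.05 s, during which the arm holds its last target.

## Task

Dry-fit the doll's stepped stand: set the larger oblong board centred on top of the plinth with its long side along the plinth's long side, let go of it, then press straight down on it with the fingertips for about a second, firmly (about 10 N), to feel that it lies flat. Only then set the smaller oblong board centred on the larger one, lined up the same way, let go and press it down likewise, then move clear. Set the boards down rather than dropping them.

Things in the scene. Friction and masses are not known exactly. Their poses are not given: they have to be found in the camera images.
- plinth_top (a point): The plinth: a rectangular block of bare wood with two dark lines round its sides, 150 mm long, 110 mm wide, 30 mm high, fixed to the table, the largest wood block in the middle. Point: centre of its flat top face, 30 mm above the table. x along its long side, y along its short side, z up. Rigid: it does not give when pressed.
- tier_large_center (a point): The larger oblong board, 110 mm long, 54 mm wide, 20 mm thick. Bare wood with a thin dark line round its edge, loose, lies flat on the table at the start among other wood pieces (a round one and a square one, which are not wanted). Point: its centre, half-way up, so 10 mm above what it lies on. x along its long side, y along its short side, z up; both faces and both ends are alike. Firm and rigid; 30 to 150 g.
- tier_small_center (a point): The smaller oblong board, 76 mm long, 40 mm wide, 20 mm thick. Bare wood with a thin dark line round its edge, loose, lies flat on the table at the start among other wood pieces (a round one and a square one, which are not wanted). Point: its centre, half-way up, so 10 mm above what it lies on. x along its long side, y along its short side, z up; both faces and both ends are alike. Firm and rigid; 30 to 150 g.
Not all that is in view belongs to the job. What is shaped like the part that bears tier_small_center but green is not meant.

How it is judged:
By the outcome, as a careful person would: the job done as asked, in the order asked, and still so for the second after the job is handed in, with the robot touching nothing.
It also fails if it takes over 72 s, if anything falls off the work surface, if the arm or the gripper's body presses on something with over 40 N, if the wrist force passes 120 N, or if a joint passes its speed limit or range.

## Working session

There is one attempt and no reset: what is moved stays moved. The work goes in short steps, Python scripts to look and compute and a tool call to move; the robot and the scene stay as the last step left them, time stands still between calls to the robot, and variables do not carry over. Pictures are saved under pics/ and viewed, and the job is handed in when it is done.

Besides the shell and the picture viewer there is one more tool, called in YAML: its name, and indented under it one key for each argument. jog_arm: Moves the arm, as the interface text tells. Shift numbers are shares of 8 cm and turn numbers shares of 120 degrees, none past 1 either way. Its arguments: {"type":"object","properties":{"targets":{"type":"array"},"grip":{"type":"number"},"grip_force":{"type":"number"}},"required":["targets"]}

```bash
mkdir -p pics
python3 - <<'E'
from bench import arm, optics
import cv2,numpy as np,pickle
s=arm.observe();print({k:np.round(v,3) for k,v in s.items()}, arm.hold_point_z)
for n in("scene","top"):
    f=optics.grab_frame(n);pickle.dump(f,open(n+".pkl","wb"))
    cv2.imwrite(f"pics/{n}0.png",f["image"][:,:,::-1])
    print(n,f["intrinsics"].tolist(),f["dist_coeffs"],f["R"].tolist(),f["t"])
    for t in("plinth_top","tier_large_center","tier_small_center"):
        try:print(t,[(round(float(d["conf"]),2),np.round(d["box"])) for d in optics.outline_of(t,f)])
        except Exception as e:print(t,e)
print(arm.observe()["time"])
E
```

```text
{'time': np.float64(0.0), 'qpos': array([-0.999,  0.502, -0.427,  1.551,  0.221,  1.138, -0.21 ]), 'qd': array([ 0.002,  0.   , -0.   ,  0.001,  0.001, -0.   , -0.001]), 'effort': array([-1.0000e-03, -5.6658e+01, -5.8160e+00, -2.7912e+01, -6.9000e-02,
        3.1000e-02,  0.0000e+00]), 'eef_pos': array([0.197, 0.619, 0.196]), 'orientation': array([ 0.154,  0.988, -0.001, -0.   ]), 'force': array([ 0.433, -0.164,  0.087]), 'ft_torque': array([-0.024,  0.048,  0.041]), 'opening': np.float64(0.092)} 0.0188
scene [[456.66390170514165, 0.0, 270.755596223735], [0.0, 456.66390170514165, 214.4022168497671], [0.0, 0.0, 1.0]] [0.03136398 0.         0.         0.         0.        ] [[-0.23432755201529276, 0.972157674400944, -0.00023338780666383398], [0.6545877478207011, 0.15760342930840274, -0.7393754387814443], [-0.7187527243562576, -0.17340880938862174, -0.6732933283917777]] [ 0.20569381 -0.31839393  1.34529689]
plinth_top [(0.92, array([302., 214.,  64.,  63.]))]
tier_large_center [(0.58, array([423., 281.,  37.,  58.]))]
tier_small_center [(0.88, array([133., 185.,  37.,  28.])), (0.86, array([187., 238.,  31.,  31.])), (0.81, array([150., 283.,  42.,  28.])), (0.7, array([128., 226.,  40.,  33.]))]
top [[517.0613412999434, 0.0, 286.23269497835787], [0.0, 517.0613412999434, 207.77410180866775], [0.0, 0.0, 1.0]] [-0.05419793  0.          0.          0.          0.        ] [[-0.057902108938056356, -0.9983191304808964, -0.002501898557532223], [-0.978095605618385, 0.05723071071937924, -0.20013403513785322], [0.19994082137105018, -0.009141086719939502, -0.9797653333748079]] [-0.04957132  0.60297595  1.20533983]
plinth_top [(0.63, array([263., 252.,  47.,  61.]))]
tier_large_center [(0.59, array([164., 208.,  29.,  46.]))]
tier_small_center [(0.64, array([394., 198.,  25.,  35.])), (0.6, array([349., 151.,  32.,  10.])), (0.57, array([422., 247.,  29.,  30.])), (0.56, array([346., 197.,  23.,  32.]))]
0.4
```

Run:
```python
import cv2,pickle
for n,(a,b,c,d) in {"top":(100,460,100,340),"scene":(80,480,120,330)}.items():
    i=cv2.imread(f"pics/{n}0.png")[c:d,a:b];cv2.imwrite(f"pics/{n}0z.png",cv2.resize(i,None,fx=2,fy=2,interpolation=cv2.INTER_CUBIC))
```

```text
(no output)
```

View pics/top0.png

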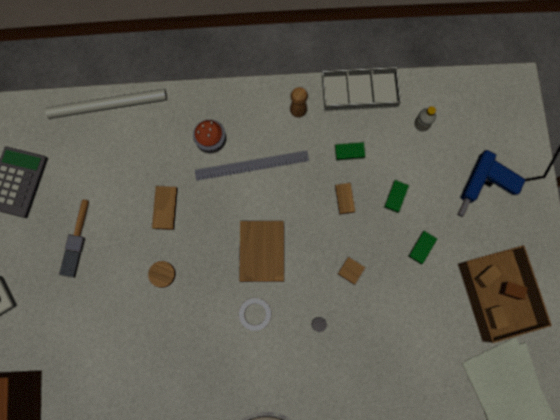

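View pics/top0z.png

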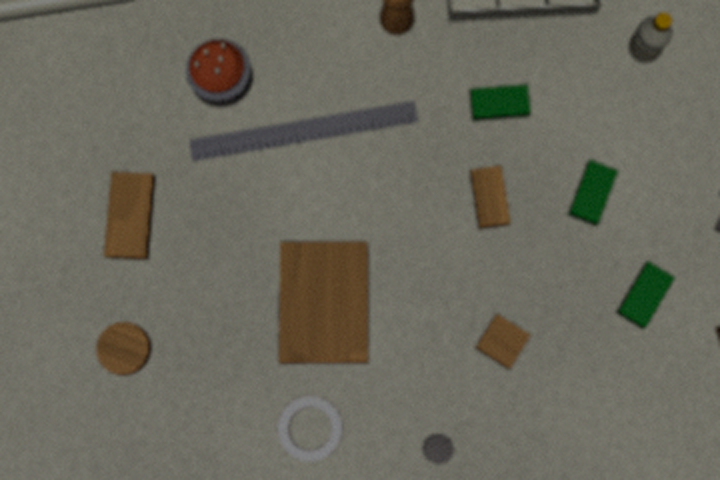

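View pics/scene0z.png

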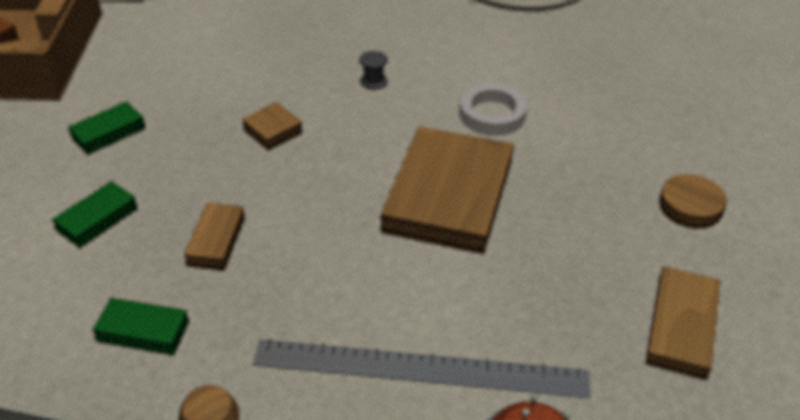

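```bash
cat > h.py <<'E'
import cv2,numpy as np
from scipy.optimize import minimize
def proj(f,P):
    return cv2.projectPoints(np.asarray(P,float),cv2.Rodrigues(f["R"])[0],f["t"],f["intrinsics"],f["dist_coeffs"])[0][:,0]
def ray(f,uv,z):
    n=cv2.undistortPoints(np.array([[uv]],float),f["intrinsics"],f["dist_coeffs"])[0,0]
    d=f["R"].T@np.array([n[0],n[1],1]);c=-f["R"].T@f["t"];return c+d*(z-c[2])/d[2]
def box(p,L,W,z0,z1):
    x,y,a=p;c,s=np.cos(a),np.sin(a)
    return [(x+c*u-s*v,y+s*u+c*v,z) for z in(z0,z1) for u,v in((-L/2,-W/2),(L/2,-W/2),(L/2,W/2),(-L/2,W/2))]
def woodmask(f,c,r):
    im=f["image"].astype(float)
    m=((im[:,:,0]-im[:,:,2])/(im.sum(2)+1))
    # soft: normalise between background and wood
    c=np.round(c).astype(int);sub=m[c[1]-r:c[1]+r,c[0]-r:c[0]+r]
    bg=np.median(sub[[0,1,-1,-2]]);fg=np.median(m[c[1]-3:c[1]+4,c[0]-3:c[0]+4])
    return np.clip((sub-bg)/(fg-bg),0,1),c-r
def fit(fs,cs,L,W,z0,z1,p0,r=45,S=8):
    T=[]
    for f,c in zip(fs,cs): T.append((f,)+woodmask(f,c,r))
    def cost(q):
        p=(q[0],q[1],q[2]);e=0
        for f,m,o in T:
            uv=(proj(f,box(p,L,W,z0,z1))-o+0.5)*S-0.5
            h=cv2.convexHull(uv.astype(np.float32))
            a=np.zeros((2*r*S,2*r*S),np.uint8);cv2.fillConvexPoly(a,np.round(h*16).astype(np.int32),255,shift=4)
            a=cv2.GaussianBlur(cv2.resize(a,(2*r,2*r),interpolation=cv2.INTER_AREA).astype(float)/255,(0,0),0.7)
            e+=np.sum((a-m)**2)
        return e
    best=None
    for da in (-.15,0,.15):
        q0=np.array(p0)+[0,0,da]
        sx=np.array([q0+d for d in([0,0,0],[.01,0,0],[0,.01,0],[0,0,.15])])
        R=minimize(cost,q0,method="Nelder-Mead",options=dict(initial_simplex=sx,xatol=1e-5,fatol=1e-3))
        if best is None or R.fun<best.fun:best=R
    return best.x,best.fun
E
python3 - <<'E'
from h import *;import pickle
t=pickle.load(open("top.pkl","rb"));s=pickle.load(open("scene.pkl","rb"))
for n,uv,su,L,W,h in(("plinth",(262,251),(302,210),.15,.11,.03),("large",(164,208),(423,277),.11,.054,.02),("small",(345,198),(187,235),.076,.04,.02)):
    p=ray(t,uv,h);print(n,p,ray(s,su,h))
    for fs,cs in(([t],[uv]),([s],[su]),([t,s],[uv,su])):
        q,c=fit(fs,cs,L,W,0,h,(p[0],p[1],0.));print(np.round(q,4),round(np.degrees(q[2]),1),round(c,1))
    print([round(float(f["depth"][v[1],v[0]]),3) for f,v in((t,uv),(s,su))],(t["R"]@[*q[:2],h]+t["t"])[2],(s["R"]@[*q[:2],h]+s["t"])[2])
E
```

```text
plinth [ 0.50011564 -0.01879939  0.03      ] [ 0.51112586 -0.0207306   0.03      ]
[ 0.5026 -0.0174 -0.0579] -3.3 24.2
[ 0.5005 -0.017  -0.0445] -2.5 81.7
[ 0.502  -0.0172 -0.0436] -2.5 113.9
[1.278, 0.961] 1.2764738718157234 0.9672732993954026
large [0.62495904 0.22487765 0.02      ] [0.62951887 0.22705756 0.02      ]
[ 0.6289  0.2268 -0.0969] -5.6 33.4
[ 0.627   0.2266 -0.1047] -6.0 56.1
[ 0.6276  0.2266 -0.1042] -6.0 94.6
[1.309, 0.84] 1.3091649901205322 0.8414201851159492
small [ 0.62399806 -0.23544757  0.02      ] [ 0.62858294 -0.23354169  0.02      ]
[ 0.6263 -0.2359  0.0691] 4.0 17.9
[ 0.6246 -0.2363  0.1174] 6.7 64.4
[ 0.6253 -0.2361  0.0971] 5.6 85.0
[1.31, 0.924] 1.3129167507578454 0.9233723960900413
```

jog_arm:
  targets: [1,-0.9,0,0,0,0.1,1,-0.9,0,0,0,0.1,1,-0.9,0,0,0,0.1]
  grip: 1

```text
time: 0.7
eef_pos: [0.2851, 0.5418, 0.1961]
orientation: [0.054, 0.999, -0.002, 0.002]
force: [1.3, -0.6, -0.2]
opening: 0.0919
```

jog_arm:
  targets: [1,-0.9,0,0,0,0,1,-0.9,0,0,0,0,1,-0.9,0,0,0,0]

```text
time: 1.0
eef_pos: [0.3709, 0.4648, 0.1959]
orientation: [0.058, 0.998, -0.003, 0.004]
force: [1.3, -0.3, 0.3]
opening: 0.0917
```

jog_arm:
  targets: [1,-0.9,0,0,0,0,1,-0.9,0,0,0,0,1,-0.9,0,0,0,0]

```text
time: 1.3
eef_pos: [0.4566, 0.3869, 0.1957]
orientation: [0.062, 0.998, -0.005, 0.005]
force: [0.4, 0.1, 0.3]
opening: 0.092
```

jog_arm:
  targets: [1,-0.9,0,0,0,0,1,-0.9,0,0,0,0,1,-0.9,0,0,0,0]

```text
time: 1.6
eef_pos: [0.5415, 0.3089, 0.1956]
orientation: [0.066, 0.998, -0.006, 0.006]
force: [-0.0, 0.1, 0.2]
opening: 0.0918
```

jog_arm:
  targets: [1,-1,-0.9,0,0,0.013,1,-1,-0.9,0,0,0.013,1,-1,-0.9,0,0,0.013,1,-1,-0.9,0,0,0.013,1,-1,-0.9,0,0,0.013]

```text
time: 2.1
eef_pos: [0.6212, 0.2282, 0.1225]
orientation: [0.054, 0.999, -0.006, 0.005]
force: [-0.2, 0.2, 0.5]
opening: 0.0915
```

```bash
cat >> h.py <<'E'
from scipy.spatial.transform import Rotation as Ro
def go(x,y,z,yaw_deg):
    "shares needed to get to TCP pose with tool x along yaw+180, pointing down"
    from bench import arm
    s=arm.observe();a=np.radians(yaw_deg/2+90)
    T=Ro.from_quat([np.cos(a),np.sin(a),0,0])
    r=(T*Ro.from_quat(s["orientation"]).inv()).as_rotvec()
    d=np.array([x,y,z])-s["eef_pos"]
    print("t",round(s["time"],2),"pos",np.round(s["eef_pos"],4),"F",np.round(s["force"],1),"open",round(float(s["opening"]),4))
    print("mm",np.round(d*1e3,1),"shares",np.round(d/.08,3),np.round(r/np.radians(120),4),"deg",np.round(np.degrees(r),2))
E
python3 -c "from h import *;go(.628,.2267,.1,-6)"
```

```text
t 2.1 pos [0.6212 0.2282 0.1225] F [-0.2  0.2  0.5] open 0.0915
mm [  6.8  -1.5 -22.5] shares [ 0.085 -0.018 -0.282] [0.0064 0.0047 0.0014] deg [0.76 0.57 0.17]
```

jog_arm:
  targets: [0.085,-0.018,-0.8,0.0064,0.0047,0.0014,0.085,-0.018,-0.8,0.0064,0.0047,0.0014,0.085,-0.018,-0.8,0.0064,0.0047,0.0014,0.085,-0.018,-0.8,0.0064,0.0047,0.0014]

```text
time: 2.5
eef_pos: [0.6277, 0.2285, 0.0597]
orientation: [0.052, 0.999, 0.0, 0.0]
force: [0.1, 0.5, 0.5]
opening: 0.0918
```

```bash
python3 -c "from h import *;go(.628,.2267,.005,-6)"
```

```text
t 2.5 pos [0.6277 0.2285 0.0597] F [0.1 0.5 0.5] open 0.0918
mm [  0.3  -1.8 -54.7] shares [ 0.004 -0.022 -0.683] [-0.0004  0.0002 -0.0008] deg [-0.05  0.03 -0.09]
```

jog_arm:
  targets: [0.004,-0.022,-0.4,0,0,0,0.004,-0.022,-0.55,0,0,0,0.004,-0.022,-0.683,0,0,0,0.004,-0.022,-0.683,0,0,0,0.004,-0.022,-0.683,0,0,0]

```text
time: 3.0
eef_pos: [0.6284, 0.2272, 0.0058]
orientation: [0.051, 0.999, 0.001, 0.001]
force: [0.0, 0.3, -0.1]
opening: 0.0917
```

jog_arm:
  targets: [0,0,0,0,0,0,0,0,0,0,0,0,0,0,0,0,0,0,0,0,0,0,0,0,0,0,0,0,0,0,0,0,0,0,0,0]
  grip: 0
  grip_force: 20

```text
time: 3.6
eef_pos: [0.6284, 0.2271, 0.0058]
orientation: [0.051, 0.999, 0.001, 0.001]
force: [-0.3, -0.3, 0.0]
opening: 0.0484
```

```bash
python3 -c "from h import *;go(.628,.2267,.005,-6)"
```

```text
t 3.6 pos [0.6284 0.2271 0.0058] F [-0.3 -0.3  0. ] open 0.0484
mm [-0.4 -0.4 -0.8] shares [-0.004 -0.005 -0.01 ] [-0.0006  0.0005 -0.0008] deg [-0.07  0.06 -0.1 ]
```

```bash
cat > look.py <<'E'
import sys,cv2,pickle
from bench import optics,arm
from h import *
tag=sys.argv[1]
for n in("scene","top"):
    f=optics.grab_frame(n);pickle.dump(f,open(n+".pkl","wb"))
    p=arm.observe()["eef_pos"] if len(sys.argv)<4 else np.array([float(sys.argv[2]),float(sys.argv[3]),.03])
    u=np.round(proj(f,[p])[0]).astype(int)
    i=f["image"][max(u[1]-70,0):u[1]+70,max(u[0]-90,0):u[0]+90,::-1]
    i=cv2.convertScaleAbs(i,alpha=1.6)
    cv2.imwrite(f"pics/{tag}_{n}.png",cv2.resize(i,None,fx=4,fy=4,interpolation=cv2.INTER_CUBIC)); print(n,"centre",u)
print(arm.observe()["opening"],arm.observe()["time"])
E
python3 look.py g1
```

```text
scene centre [421 281]
top centre [164 208]
0.04061797959725944 3.7
```

View pics/g1_scene.png

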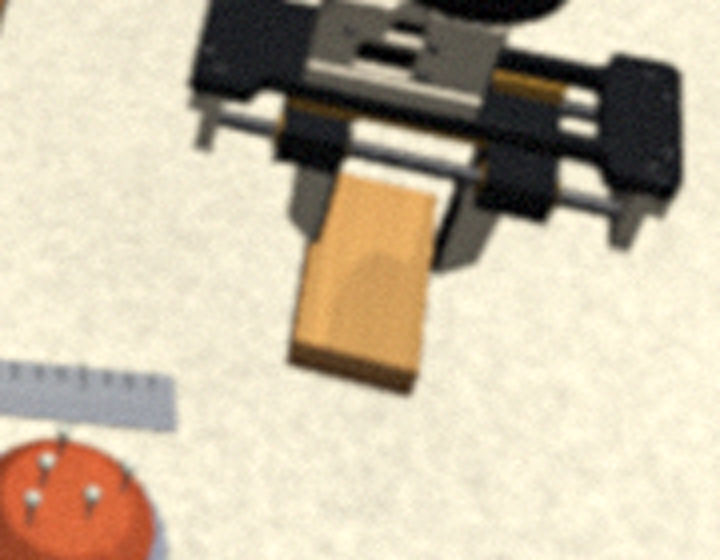

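View pics/g1_top.png

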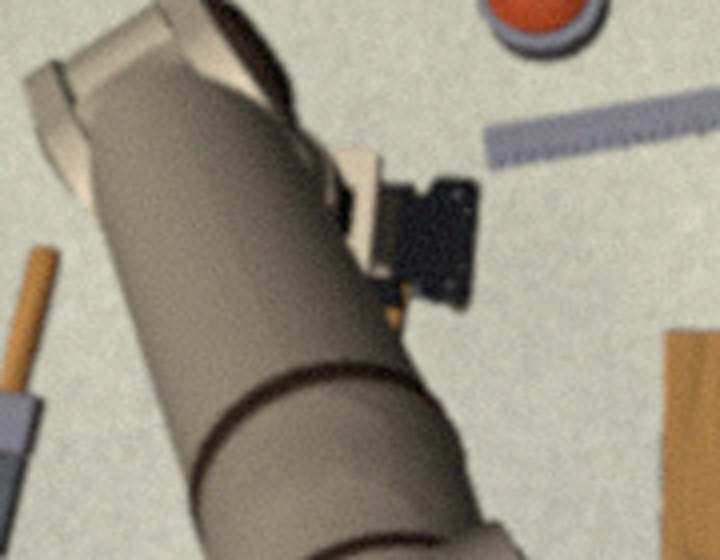

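```bash
python3 look.py g2
```

```text
scene centre [421 282]
top centre [164 208]
0.03226639223608173 3.8
```

View pics/g2_scene.png

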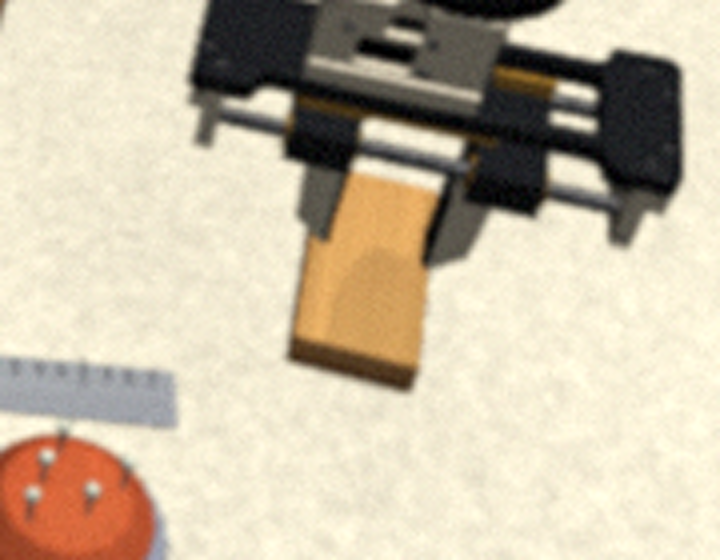

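Run:
```python
from h import *;import pickle
s=pickle.load(open("scene.pkl","rb"))
from bench import arm;o=arm.observe();print(o["force"],o["qpos"],o["eef_pos"])
u0=(421-90,282-70)
def w(u,v):
    d=float(s["depth"][v,u]);n=cv2.undistortPoints(np.array([[[u,v]]],float),s["intrinsics"],s["dist_coeffs"])[0,0]
    return s["R"].T@(np.array([n[0]*d,n[1]*d,d])-s["t"])
for c in((310,200),(315,220),(320,230),(318,238),(445,240),(440,255),(460,240),(350,330),(350,380),(250,300),(390,220)):
    u,v=u0[0]+c[0]//4,u0[1]+c[1]//4;print(c,np.round(w(u,v),4))
```

```text
[-0.1155414  -0.0251754  -0.17508143] [-0.19976772  0.73065281 -0.26688585  1.62543748  0.24278351  0.81683299
  0.8995146 ] [0.62830048 0.22713953 0.00571499]
(310, 200) [0.6373 0.1926 0.0604]
(315, 220) [0.636  0.197  0.0467]
(320, 230) [0.6376 0.201  0.0441]
(318, 238) [0.6369 0.2006 0.0378]
(445, 240) [0.6404 0.252  0.0533]
(440, 255) [0.643  0.2514 0.0481]
(460, 240) [0.6432 0.2574 0.058 ]
(350, 330) [0.6726 0.218  0.0212]
(350, 380) [0.6864 0.2219 0.0027]
(250, 300) [ 6.486e-01  1.777e-01 -4.000e-04]
(390, 220) [0.6032 0.2361 0.0208]
```

jog_arm:
  targets: [0,0,0.5,0,0,0,0,0,0.5,0,0,0,0,0,0.5,0,0,0,0,0,0.5,0,0,0,0,0,0.5,0,0,0,0,0,0.5,0,0,0]
  grip: 0

```text
time: 4.4
eef_pos: [0.6276, 0.2268, 0.0447]
orientation: [0.051, 0.999, 0.0, -0.0]
force: [-0.2, 0.1, -0.8]
opening: 0.0006
```

```bash
python3 look.py g3
```

```text
scene centre [426 267]
top centre [161 205]
0.00039165030887419744 4.5
```

View pics/g3_scene.png

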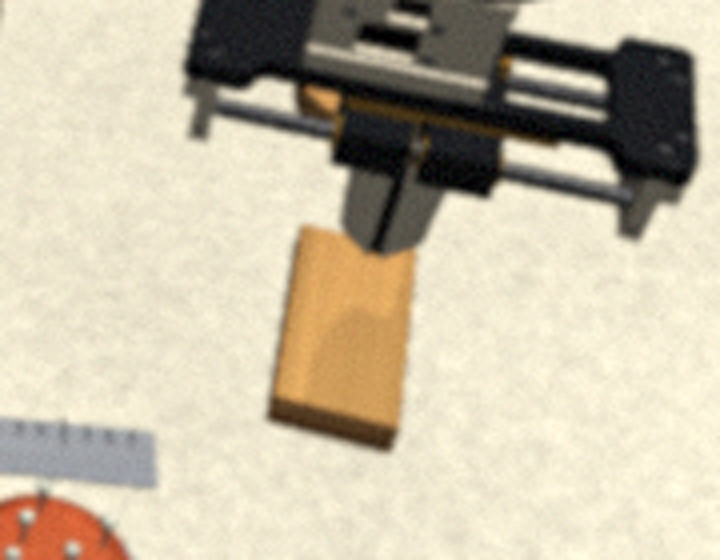

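Run:
```python
from h import *;import pickle
s=pickle.load(open("scene.pkl","rb"));u0=(426-90,267-70)
def w(u,v):
    d=float(s["depth"][v,u]);n=cv2.undistortPoints(np.array([[[u,v]]],float),s["intrinsics"],s["dist_coeffs"])[0,0]
    return s["R"].T@(np.array([n[0]*d,n[1]*d,d])-s["t"])
for v in range(246,264):
    print(v,[tuple(np.round(w(u,v)*1e3).astype(int)) for u in (427,430,433,436)])
```

```text
246 [(np.int64(1224), np.int64(83), np.int64(670)), (np.int64(639), np.int64(219), np.int64(110)), (np.int64(638), np.int64(224), np.int64(110)), (np.int64(640), np.int64(228), np.int64(112))]
247 [(np.int64(637), np.int64(215), np.int64(105)), (np.int64(638), np.int64(220), np.int64(106)), (np.int64(637), np.int64(225), np.int64(106)), (np.int64(639), np.int64(229), np.int64(110))]
248 [(np.int64(639), np.int64(216), np.int64(104)), (np.int64(639), np.int64(220), np.int64(105)), (np.int64(636), np.int64(226), np.int64(103)), (np.int64(639), np.int64(229), np.int64(107))]
249 [(np.int64(637), np.int64(217), np.int64(99)), (np.int64(639), np.int64(221), np.int64(103)), (np.int64(637), np.int64(226), np.int64(102)), (np.int64(639), np.int64(230), np.int64(105))]
250 [(np.int64(639), np.int64(217), np.int64(99)), (np.int64(640), np.int64(221), np.int64(101)), (np.int64(638), np.int64(226), np.int64(100)), (np.int64(639), np.int64(230), np.int64(103))]
251 [(np.int64(637), np.int64(218), np.int64(95)), (np.int64(639), np.int64(222), np.int64(98)), (np.int64(639), np.int64(226), np.int64(
[... 1620 characters left out ...]
int64(639), np.int64(227), np.int64(76)), (np.int64(639), np.int64(231), np.int64(77)), (np.int64(579), np.int64(252), np.int64(18))]
261 [(np.int64(588), np.int64(235), np.int64(20)), (np.int64(587), np.int64(240), np.int64(21)), (np.int64(585), np.int64(246), np.int64(20)), (np.int64(585), np.int64(251), np.int64(21))]
262 [(np.int64(589), np.int64(235), np.int64(19)), (np.int64(589), np.int64(240), np.int64(21)), (np.int64(588), np.int64(245), np.int64(21)), (np.int64(585), np.int64(251), np.int64(19))]
263 [(np.int64(593), np.int64(234), np.int64(21)), (np.int64(593), np.int64(240), np.int64(22)), (np.int64(590), np.int64(245), np.int64(20)), (np.int64(588), np.int64(251), np.int64(20))]
```

jog_arm:
  targets: [0,0,0,0,0,0,0,0,0,0,0,0,0,0,0,0,0,0,0,0,0,0,0,0,0,0,0,0,0,0,0,0,0,0,0,0,0,0,0,0,0,0,0,0,0,0,0,0]
  grip: 1

```text
time: 5.3
eef_pos: [0.6279, 0.227, 0.0451]
orientation: [0.051, 0.999, 0.0, -0.0]
force: [-0.5, 0.5, 0.7]
opening: 0.0598
```

jog_arm:
  targets: [0,0,-0.25,0,0,0,0,0,-0.25,0,0,0,0,0,-0.25,0,0,0,0,0,-0.25,0,0,0]

```text
time: 5.7
eef_pos: [0.6283, 0.2272, 0.0257]
orientation: [0.051, 0.999, 0.001, 0.0]
force: [0.1, 0.1, 0.6]
opening: 0.0902
```

```bash
python3 look.py g4; python3 -c "from h import *;go(.628,.2267,-.02,-6)"
```

```text
scene centre [424 274]
top centre [163 206]
0.0911954867548204 5.8
t 5.8 pos [0.6285 0.2272 0.0259] F [-0.5 -0.5  0. ] open 0.0912
mm [ -0.5  -0.5 -45.9] shares [-0.006 -0.007 -0.573] [-0.0007  0.0005 -0.0008] deg [-0.08  0.07 -0.1 ]
```

View pics/g4_scene.png

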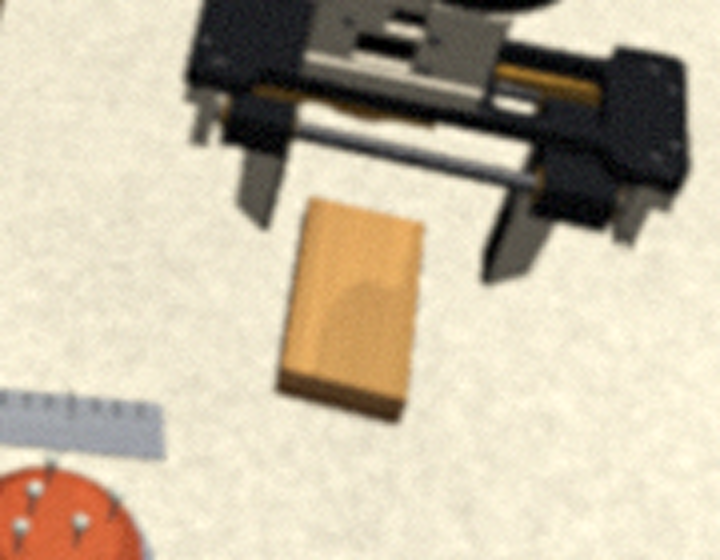

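jog_arm:
  targets: [-0.006,-0.007,-0.2,0,0,0,-0.006,-0.007,-0.3,0,0,0,-0.006,-0.007,-0.4,0,0,0,-0.006,-0.007,-0.45,0,0,0,-0.006,-0.007,-0.45,0,0,0]

```text
time: 6.3
eef_pos: [0.6271, 0.2264, -0.0114]
orientation: [0.051, 0.999, 0.0, -0.0]
force: [-0.9, -0.8, 0.7]
opening: 0.092
```

```bash
python3 look.py g5; python3 -c "from h import *;go(.628,.2267,-.022,-6)"
```

```text
scene centre [419 287]
top centre [166 209]
0.09134960039631754 6.4
t 6.4 pos [ 0.628   0.2268 -0.0102] F [ 0.2  0.9 -0.6] open 0.0913
mm [ -0.   -0.1 -11.8] shares [-0.    -0.001 -0.147] [-0.0007  0.0005 -0.0009] deg [-0.08  0.06 -0.1 ]
```

View pics/g5_scene.png

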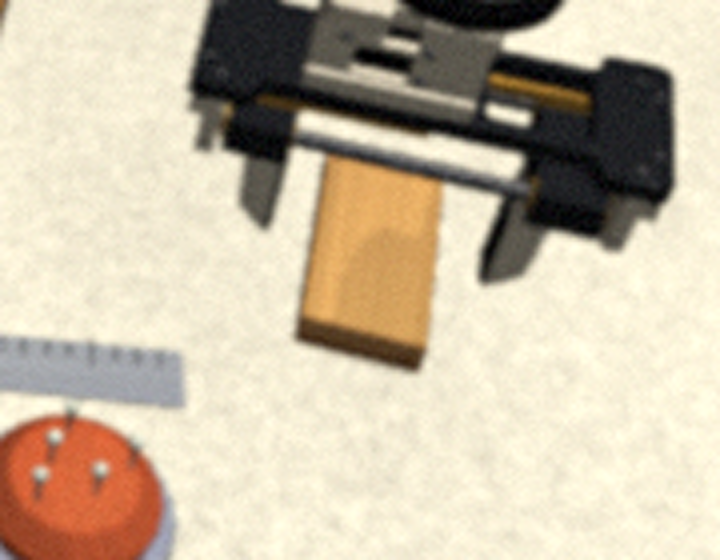

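jog_arm:
  targets: [0,0,-0.05,0,0,0,0,0,-0.1,0,0,0,0,0,-0.13,0,0,0,0,0,-0.15,0,0,0,0,0,-0.15,0,0,0]

```text
time: 6.9
eef_pos: [0.6277, 0.2267, -0.0226]
orientation: [0.051, 0.999, 0.001, 0.0]
force: [-1.0, -0.3, -0.3]
opening: 0.0919
```

```bash
python3 look.py g6
python3 - <<'E'
from h import *;import pickle
s=pickle.load(open("scene.pkl","rb"))
from bench import arm;e=arm.observe()["eef_pos"];print(e)
# point cloud: points of fingers, x near face 0.634-0.645, |y-e|.045-.065
v,u=np.mgrid[200:330,340:500];uv=np.stack([u.ravel(),v.ravel()],1).astype(float)
n=cv2.undistortPoints(uv[:,None],s["intrinsics"],s["dist_coeffs"])[:,0];d=s["depth"][v,u].ravel()
P=(np.c_[n*d[:,None],d]-s["t"])@s["R"]
ok=d>0;P=P[ok];
for lo,hi in((-.07,-.042),(.042,.07)):
    q=P[(abs(P[:,0]-e[0]-.010)<.006)&(P[:,1]-e[1]>lo)&(P[:,1]-e[1]<hi)]
    print(np.round(np.sort(q[:,2])*1e3)[::12])
E
```

```text
scene centre [418 291]
top centre [167 210]
0.09184401186959483 7.0
[ 0.62805512  0.22683942 -0.02219428]
[ -2.  -1.  -0.   0.   0.   1.   2.  10.  17.  22.  25.  30.  32.  36.
  41.  44.  48.  50.  98. 114. 115. 116. 116. 117. 151. 173. 174. 175.]
[ -2.  -0.   0.   1.   1.   2.   8.  17.  23.  30.  35.  42.  47.  53.
  62.  98. 115. 117.]
```

View pics/g6_scene.png

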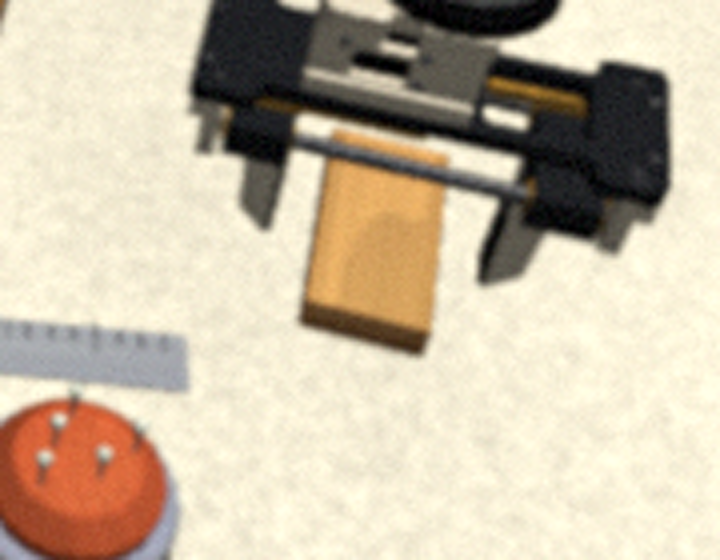

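jog_arm:
  targets: [0,0,0,0,0,0,0,0,0,0,0,0,0,0,0,0,0,0,0,0,0,0,0,0,0,0,0,0,0,0,0,0,0,0,0,0,0,0,0,0,0,0,0,0,0,0,0,0]
  grip: 0
  grip_force: 25

```text
time: 7.8
eef_pos: [0.628, 0.2268, -0.0222]
orientation: [0.051, 0.999, 0.001, 0.0]
force: [0.1, -0.1, 0.3]
opening: 0.054
```

jog_arm:
  targets: [0,0,0.25,0,0,0,0,0,0.5,0,0,0,0,0,1,0,0,0,0,0,1,0,0,0,0,0,1,0,0,0]

```text
time: 8.3
eef_pos: [0.629, 0.2271, 0.0591]
orientation: [0.051, 0.999, 0.001, 0.002]
force: [-0.5, -0.2, -0.2]
opening: 0.0539
```

```bash
python3 look.py g7;python3 -c "from h import *;go(.502,-.0172,.07,-2.8)"
```

```text
scene centre [427 263]
top centre [160 204]
0.05407684460100801 8.4
t 8.4 pos [0.6271 0.2263 0.0568] F [-0.3  0.7 -1.9] open 0.0541
mm [-125.1 -243.5   13.2] shares [-1.564 -3.043  0.166] [-0.0003 -0.0003  0.0258] deg [-0.03 -0.04  3.1 ]
```

View pics/g7_scene.png

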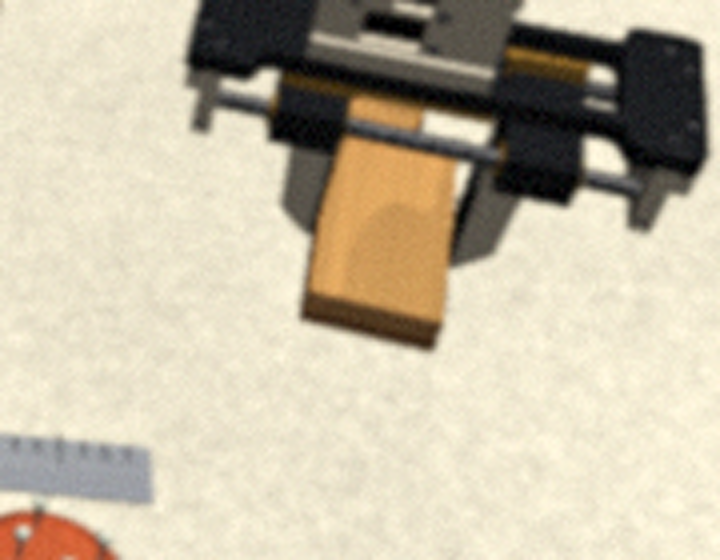

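jog_arm:
  targets: [-0.52,-1,0.16,0,0,0.0255,-0.52,-1,0.16,0,0,0.0255,-0.52,-1,0.16,0,0,0.0255]

```text
time: 8.7
eef_pos: [0.582, 0.1379, 0.0675]
orientation: [0.028, 1.0, -0.003, -0.003]
force: [0.5, -0.2, -0.4]
opening: 0.0538
```

jog_arm:
  targets: [-0.52,-1,0,0,0,0,-0.52,-1,0,0,0,0,-0.52,-1,0,0,0,0]

```text
time: 9.0
eef_pos: [0.5355, 0.0492, 0.065]
orientation: [0.032, 0.999, -0.006, -0.007]
force: [0.4, -0.2, -0.7]
opening: 0.0539
```

```bash
python3 -c "from h import *;go(.502,-.0172,.07,-2.8)"
```

```text
t 9.0 pos [0.5355 0.0492 0.065 ] F [ 0.4 -0.2 -0.7] open 0.0539
mm [-33.5 -66.4   5. ] shares [-0.418 -0.83   0.062] [ 0.0056 -0.007   0.0077] deg [ 0.67 -0.84  0.92]
```

jog_arm:
  targets: [-0.21,-0.42,-0.1,0.006,-0.007,0.008,-0.42,-0.83,-0.2,0.006,-0.007,0.008,-0.42,-0.83,-0.2,0.006,-0.007,0.008,-0.42,-0.83,-0.2,0.006,-0.007,0.008,-0.42,-0.83,-0.2,0.006,-0.007,0.008]

```text
time: 9.5
eef_pos: [0.5023, -0.0159, 0.0488]
orientation: [0.024, 1.0, 0.001, -0.0]
force: [0.7, 0.5, -1.7]
opening: 0.0538
```

```bash
python3 look.py p1; python3 -c "from h import *;go(.502,-.0172,.0095,-2.8)"
```

```text
scene centre [306 201]
top centre [260 249]
0.0539100282052743 9.6
t 9.6 pos [ 0.5026 -0.0156  0.0491] F [-0.6  0.3 -0.7] open 0.0539
mm [ -0.6  -1.6 -39.6] shares [-0.007 -0.02  -0.495] [-0.0008  0.0002 -0.0013] deg [-0.1   0.03 -0.16]
```

View pics/p1_scene.png

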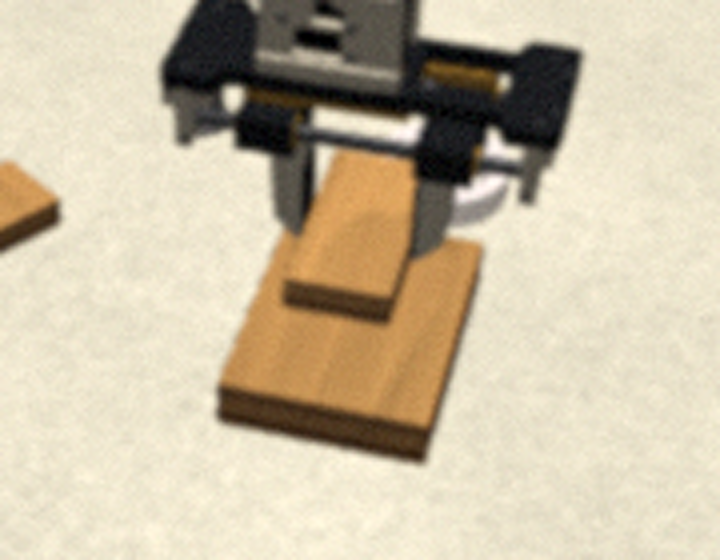

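View pics/p1_top.png

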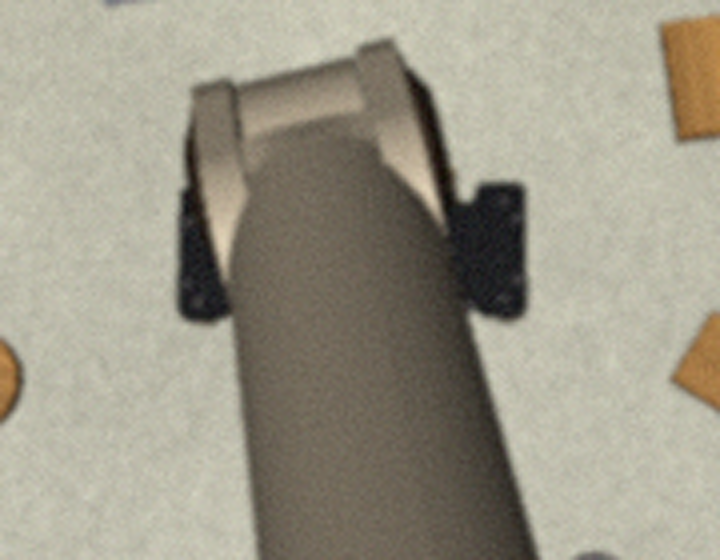

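jog_arm:
  targets: [-0.007,-0.02,-0.2,-0.0008,0,-0.0013,-0.007,-0.02,-0.35,-0.0008,0,-0.0013,-0.007,-0.02,-0.45,-0.0008,0,-0.0013,-0.007,-0.02,-0.49,-0.0008,0,-0.0013,-0.007,-0.02,-0.49,-0.0008,0,-0.0013]

```text
time: 10.1
eef_pos: [0.5016, -0.0169, 0.0093]
orientation: [0.024, 1.0, 0.0, -0.0]
force: [0.1, 0.7, -0.9]
opening: 0.0538
```

```bash
python3 look.py p2; python3 -c "from h import *;go(.502,-.0172,.0075,-2.8)"
```

```text
scene centre [304 215]
top centre [262 251]
0.05349563527598782 10.2
t 10.2 pos [ 0.5023 -0.0171  0.01  ] F [-0.7 -0.2 -0.6] open 0.0535
mm [-0.3 -0.1 -2.5] shares [-0.003 -0.002 -0.032] [-0.      0.0004 -0.0001] deg [-0.    0.04 -0.02]
```

View pics/p2_scene.png

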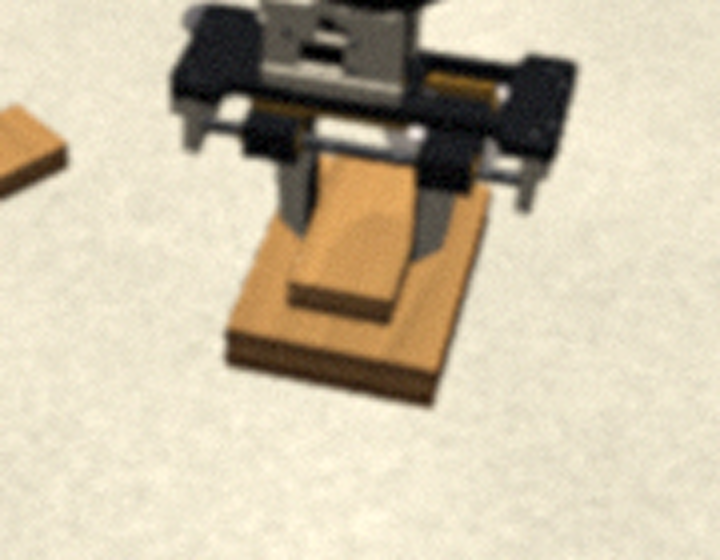

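Run:
```python
from h import *;import pickle
s=pickle.load(open("scene.pkl","rb"));o=np.array([304-90,215-70])
W=lambda c,z:ray(s,(np.array(c)+.5)/4-.5+o,z)[:2]
a=[W((228,335),.03),W((437,372),.03)];b=[W((288,285),.0522),W((392,302),.0522)]
for p in(a,b):
    d=p[1]-p[0];print(np.round(p,4),"mid",np.round((p[0]+p[1])/2,4),"len",np.linalg.norm(d),"yaw",np.degrees(np.arctan2(d[1],d[0]))-90)
y=np.radians(-2.8);e=np.array([np.cos(y),np.sin(y)])
print((a[0]+a[1])/2-.075*e,(b[0]+b[1])/2-.055*e)
```

```text
[[ 0.5806 -0.0719]
 [ 0.582   0.0344]] mid [ 0.5813 -0.0187] len 0.10631020400368163 yaw -0.7234141016133293
[[ 0.5609 -0.0457]
 [ 0.561   0.007 ]] mid [ 0.5609 -0.0194] len 0.05274420316370964 yaw -0.1391120734407565
[ 0.50637497 -0.01508325] [ 0.50601376 -0.01667516]
```

jog_arm:
  targets: [0,0,-0.02,0,0,0,0,0,-0.03,0,0,0,0,0,-0.04,0,0,0,0,0,-0.04,0,0,0]

```text
time: 10.6
eef_pos: [0.5027, -0.0171, 0.0077]
orientation: [0.024, 1.0, -0.0, 0.001]
force: [-2.1, -0.5, 6.9]
opening: 0.0539
```

jog_arm:
  targets: [0,0,0,0,0,0,0,0,0,0,0,0,0,0,0,0,0,0,0,0,0,0,0,0,0,0,0,0,0,0]
  grip: 0.85

```text
time: 11.1
eef_pos: [0.5026, -0.0171, 0.0076]
orientation: [0.024, 1.0, -0.0, 0.001]
force: [0.5, 0.4, -0.7]
opening: 0.0776
```

jog_arm:
  targets: [0,0,0.2,0,0,0,0,0,0.5,0,0,0,0,0,0.8,0,0,0,0,0,0.8,0,0,0,0,0,0.8,0,0,0]

```text
time: 11.6
eef_pos: [0.503, -0.0173, 0.0719]
orientation: [0.025, 1.0, -0.0, 0.001]
force: [0.0, 0.3, -0.7]
opening: 0.0783
```

```bash
python3 look.py p3; python3 -c "from h import *;go(.502,-.0172,.03,-2.8)"
```

```text
scene centre [305 193]
top centre [260 248]
0.0780700126354873 11.7
t 11.7 pos [ 0.5017 -0.0173  0.0707] F [0.  0.3 0.1] open 0.0781
mm [  0.3   0.1 -40.7] shares [ 0.004  0.001 -0.509] [ 0.0001 -0.0002  0.0001] deg [ 0.01 -0.02  0.01]
```

View pics/p3_scene.png

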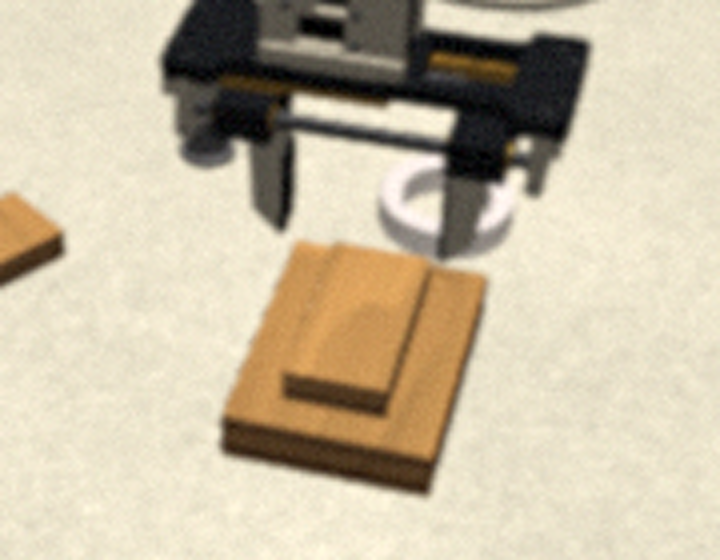

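Run:
```python
from h import *;import pickle
s=pickle.load(open("scene.pkl","rb"));o=np.array([305-90,193-70])
W=lambda c,z:ray(s,(np.array(c)+.5)/4-.5+o,z)[:2]
for cs,z in(([(224,418),(433,460),(486,272),(293,243)],.03),([(284,372),(388,390),(432,265),(332,243)],.05)):
    p=[W(c,z) for c in cs];print(np.mean(p,0),[np.linalg.norm(p[i]-p[i-1]) for i in range(4)])
    d=p[0]-p[3]+p[1]-p[2];print(np.degrees(np.arctan2(d[1],d[0])))
```

```text
[ 0.50486237 -0.01651391] [np.float64(0.14708603339377055), np.float64(0.10726370701511222), np.float64(0.15174225430920601), np.float64(0.10886510429265361)]
-2.039542280001604
[ 0.50557589 -0.01738229] [np.float64(0.10797274910254628), np.float64(0.053095651557033254), np.float64(0.10287304132523074), np.float64(0.05618489718997136)]
-2.6361788316026136
```

jog_arm:
  targets: [0,0,-0.2,0,0,0,0,0,-0.3,0,0,0,0,0,-0.4,0,0,0,0,0,-0.4,0,0,0,0,0,-0.4,0,0,0,0,0,-0.4,0,0,0,0,0,-0.4,0,0,0,0,0,-0.4,0,0,0]
  grip: 0

```text
time: 12.5
eef_pos: [0.5021, -0.0173, 0.0391]
orientation: [0.024, 1.0, -0.0, 0.0]
force: [-0.1, 1.0, 0.1]
opening: 0.0187
```

jog_arm:
  targets: [0,0,0,0,0,0,0,0,0,0,0,0,0,0,0,0,0,0,0,0,0,0,0,0]

```text
time: 12.9
eef_pos: [0.5021, -0.0173, 0.0392]
orientation: [0.024, 1.0, -0.0, 0.0]
force: [0.6, -0.0, -0.0]
opening: 0.0005
```

jog_arm:
  targets: [0,0,-0.05,0,0,0,0,0,-0.1,0,0,0,0,0,-0.1,0,0,0]

```text
time: 13.2
eef_pos: [0.5014, -0.0173, 0.0304]
orientation: [0.024, 1.0, -0.0, -0.0]
force: [0.1, -0.5, 0.4]
opening: 0.0003
```

Small steps until contact.

jog_arm:
  targets: [0,0,-0.02,0,0,0,0,0,-0.04,0,0,0,0,0,-0.06,0,0,0,0,0,-0.06,0,0,0]

```text
time: 13.6
eef_pos: [0.5012, -0.0172, 0.0254]
orientation: [0.024, 1.0, -0.0, -0.001]
force: [-0.0, 0.6, 0.4]
opening: 0.0004
```

jog_arm:
  targets: [0,0,-0.01,0,0,0,0,0,-0.02,0,0,0]

```text
time: 13.8
eef_pos: [0.5013, -0.0173, 0.0238]
orientation: [0.024, 1.0, -0.0, -0.001]
force: [-0.8, -0.3, 0.0]
opening: 0.0005
```

jog_arm:
  targets: [0,0,-0.01,0,0,0,0,0,-0.02,0,0,0]

```text
time: 14.0
eef_pos: [0.5014, -0.0173, 0.0222]
orientation: [0.024, 1.0, -0.0, -0.0]
force: [-0.8, 0.9, 0.6]
opening: 0.0007
```

jog_arm:
  targets: [0,0,-0.008,0,0,0,0,0,-0.015,0,0,0]

```text
time: 14.2
eef_pos: [0.5013, -0.0173, 0.0209]
orientation: [0.024, 1.0, -0.0, -0.0]
force: [0.2, 0.3, -0.4]
opening: 0.0006
```

jog_arm:
  targets: [0,0,-0.008,0,0,0,0,0,-0.015,0,0,0]

```text
time: 14.4
eef_pos: [0.5014, -0.0173, 0.0203]
orientation: [0.024, 1.0, -0.0, -0.001]
force: [-4.4, 0.3, 13.2]
opening: 0.0004
```

jog_arm:
  targets: [0,0,-0.008,0,0,0,0,0,-0.013,0,0,0]

```text
time: 14.6
eef_pos: [0.5014, -0.0173, 0.0203]
orientation: [0.024, 1.0, -0.001, -0.001]
force: [-3.6, 0.2, 16.3]
opening: 0.0007
```

jog_arm:
  targets: [-0.002,0,-0.0085,0,0,0,-0.002,0,-0.0085,0,0,0,-0.002,0,-0.0085,0,0,0,-0.002,0,-0.0085,0,0,0,-0.002,0,-0.0085,0,0,0,-0.002,0,-0.0085,0,0,0]

```text
time: 15.2
eef_pos: [0.5013, -0.0173, 0.0204]
orientation: [0.024, 1.0, -0.001, -0.0]
force: [-2.2, -0.4, 9.4]
opening: 0.0003
```

jog_arm:
  targets: [0,0,-0.0085,0,0,0,0,0,-0.0085,0,0,0,0,0,-0.0085,0,0,0,0,0,-0.0085,0,0,0,0,0,-0.0085,0,0,0,0,0,-0.0085,0,0,0]

```text
time: 15.8
eef_pos: [0.5014, -0.0173, 0.0204]
orientation: [0.024, 1.0, -0.001, -0.0]
force: [-2.1, 0.1, 6.9]
opening: 0.0006
```

jog_arm:
  targets: [0,0,-0.011,0,0,0,0,0,-0.011,0,0,0,0,0,-0.011,0,0,0,0,0,-0.011,0,0,0,0,0,-0.011,0,0,0,0,0,-0.011,0,0,0,0,0,-0.011,0,0,0,0,0,-0.011,0,0,0]

```text
time: 16.6
eef_pos: [0.5013, -0.0174, 0.0204]
orientation: [0.024, 1.0, -0.001, -0.0]
force: [-3.7, -0.1, 9.9]
opening: 0.0004
```

jog_arm:
  targets: [0,0,-0.01,0,0,0,0,0,-0.01,0,0,0,0,0,-0.01,0,0,0]

```text
time: 16.9
eef_pos: [0.5014, -0.0174, 0.0204]
orientation: [0.024, 1.0, -0.001, -0.0]
force: [-2.8, -0.3, 8.9]
opening: 0.0004
```

jog_arm:
  targets: [0,0,0.3,0,0,0,0,0,0.8,0,0,0,0,0,1,0,0,0,0,0,1,0,0,0,0,0,1,0,0,0]

```text
time: 17.4
eef_pos: [0.5014, -0.0175, 0.1004]
orientation: [0.024, 1.0, -0.001, -0.0]
force: [0.7, 0.1, -0.7]
opening: 0.0005
```

```bash
python3 look.py p4; python3 -c "from h import *;go(.6253,-.2361,.1,5.6)"
```

```text
scene centre [306 181]
top centre [260 247]
0.000491389190537262 17.5
t 17.5 pos [ 0.5004 -0.0174  0.0993] F [-0.   0.6  0.7] open 0.0005
mm [ 124.9 -218.7    0.7] shares [ 1.561 -2.733  0.008] [ 0.0013 -0.0012  0.07  ] deg [ 0.16 -0.15  8.4 ]
```

View pics/p4_scene.png

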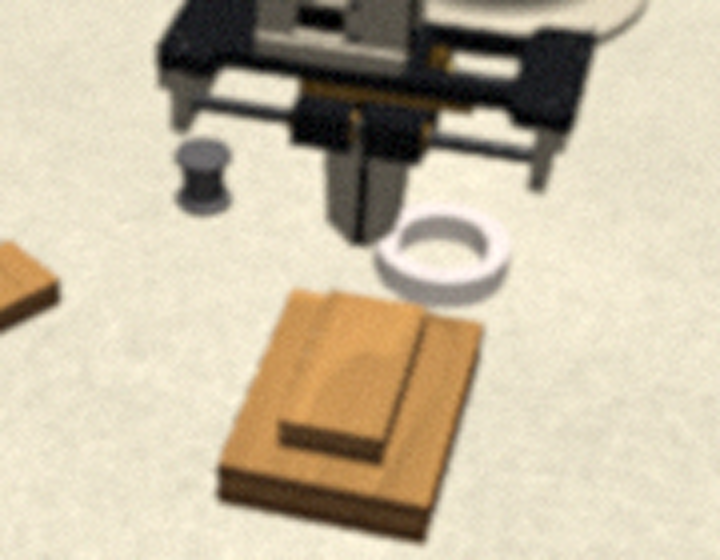

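jog_arm:
  targets: [0.52,-0.9,0,0.001,-0.001,0.07,0.52,-0.9,0,0.001,-0.001,0.07,0.52,-0.9,0,0.001,-0.001,0.07]
  grip: 0.8

```text
time: 17.8
eef_pos: [0.5428, -0.0951, 0.0979]
orientation: [-0.045, 0.999, -0.001, -0.001]
force: [-0.7, -0.5, 0.3]
opening: 0.0197
```

jog_arm:
  targets: [0.52,-0.9,0,0,0,0,0.52,-0.9,0,0,0,0,0.52,-0.9,0,0,0,0]

```text
time: 18.1
eef_pos: [0.5849, -0.1736, 0.0962]
orientation: [-0.042, 0.999, -0.003, -0.001]
force: [-1.1, 0.4, -0.0]
opening: 0.0439
```

```bash
python3 look.py q1 .502 -.0172; python3 -c "from h import *;go(.6255,-.2361,.03,5.2)"
```

```text
scene centre [304 207]
top centre [261 250]
0.05151268299201673 18.2
t 18.2 pos [ 0.5832 -0.1673  0.096 ] F [-0.2  0.9  0.2] open 0.0515
mm [ 42.3 -68.8 -66. ] shares [ 0.528 -0.86  -0.826] [ 0.0007 -0.0019  0.0009] deg [ 0.08 -0.23  0.11]
```

View pics/q1_top.png

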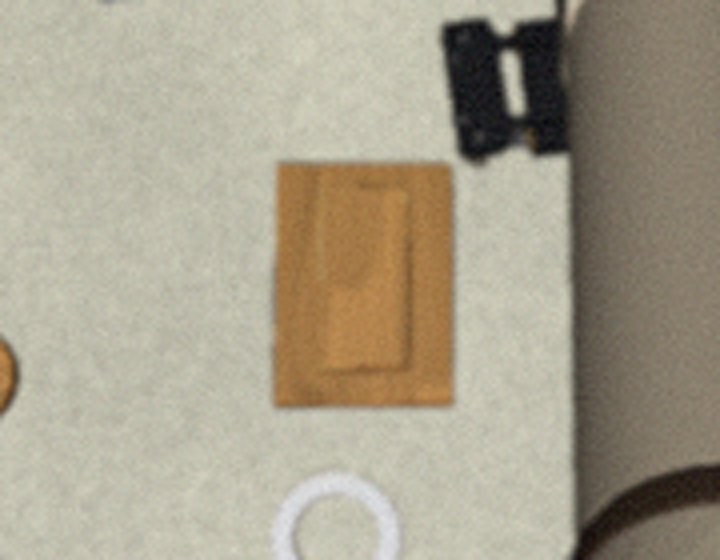

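Run:
```python
from h import *;import pickle
s=pickle.load(open("top.pkl","rb"));o=np.array([261-90,250-70])
W=lambda c,z:ray(s,(np.array(c)+.5)/4-.5+o,z)[:2]
for cs,z in(([(279,163),(450,163),(452,405),(275,405)],.03),([(319,184),(406,188),(408,367),(322,368)],.05)):
    p=[W(c,z) for c in cs];print(np.round(p,4).tolist(),np.mean(p,0),[np.linalg.norm(p[i]-p[i-1]) for i in range(4)])
    d=p[0]-p[3]+p[1]-p[2];print(np.degrees(np.arctan2(d[1],d[0])))
```

```text
[[0.58, 0.0314], [0.5738, -0.0752], [0.4239, -0.0679], [0.4301, 0.04]] [ 0.5019125  -0.01792888] [np.float64(0.1501778905250946), np.float64(0.10684400536218105), np.float64(0.15008743008678888), np.float64(0.10813478884426993)]
-3.033869207661397
[[0.5618, 0.0058], [0.5562, -0.0474], [0.4469, -0.0428], [0.4493, 0.009]] [ 0.50354589 -0.01885232] [np.float64(0.1125590719456021), np.float64(0.053464786123671865), np.float64(0.10940237792434096), np.float64(0.05188135517292416)]
-2.0066618644794043
```

jog_arm:
  targets: [0.25,-0.4,-0.4,0.001,-0.002,0.001,0.53,-0.86,-0.5,0.001,-0.002,0.001,0.53,-0.86,-0.8,0.001,-0.002,0.001,0.53,-0.86,-0.8,0.001,-0.002,0.001,0.53,-0.86,-0.8,0.001,-0.002,0.001]

```text
time: 18.7
eef_pos: [0.6244, -0.2329, 0.031]
orientation: [-0.047, 0.999, 0.002, -0.001]
force: [0.5, 0.2, -0.6]
opening: 0.0737
```

```bash
python3 look.py q2; python3 -c "from h import *;go(.6255,-.2361,-.0215,5.2)"
```

```text
scene centre [187 230]
top centre [345 196]
0.07345711167431536 18.8
t 18.8 pos [ 0.6262 -0.2337  0.033 ] F [ 0.  -0.4 -0.2] open 0.0735
mm [ -0.7  -2.4 -54.5] shares [-0.008 -0.03  -0.682] [-0.0008  0.0004 -0.0014] deg [-0.09  0.05 -0.17]
```

View pics/q2_scene.png

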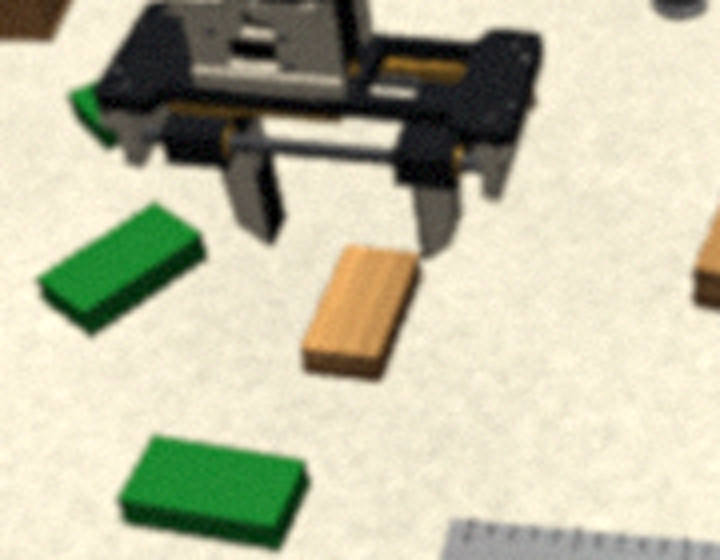

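jog_arm:
  targets: [-0.008,-0.03,-0.2,-0.001,0,-0.001,-0.008,-0.03,-0.4,-0.001,0,-0.001,-0.008,-0.03,-0.55,-0.001,0,-0.001,-0.008,-0.03,-0.62,-0.001,0,-0.001,-0.008,-0.03,-0.66,-0.001,0,-0.001,-0.008,-0.03,-0.68,-0.001,0,-0.001,-0.008,-0.03,-0.68,-0.001,0,-0.001]

```text
time: 19.5
eef_pos: [0.6257, -0.2362, -0.0214]
orientation: [-0.046, 0.999, -0.0, 0.001]
force: [0.1, 1.0, 0.3]
opening: 0.0734
```

```bash
python3 look.py q3; python3 -c "from h import *;go(.6255,-.2361,-.0215,5.2)"
```

```text
scene centre [189 248]
top centre [344 201]
0.07362663680780358 19.6
t 19.6 pos [ 0.6259 -0.2363 -0.0209] F [ 0.2 -0.2  1. ] open 0.0736
mm [-0.4  0.2 -0.6] shares [-0.006  0.003 -0.007] [ 0.0004  0.0008 -0.0003] deg [ 0.04  0.1  -0.04]
```

View pics/q3_scene.png

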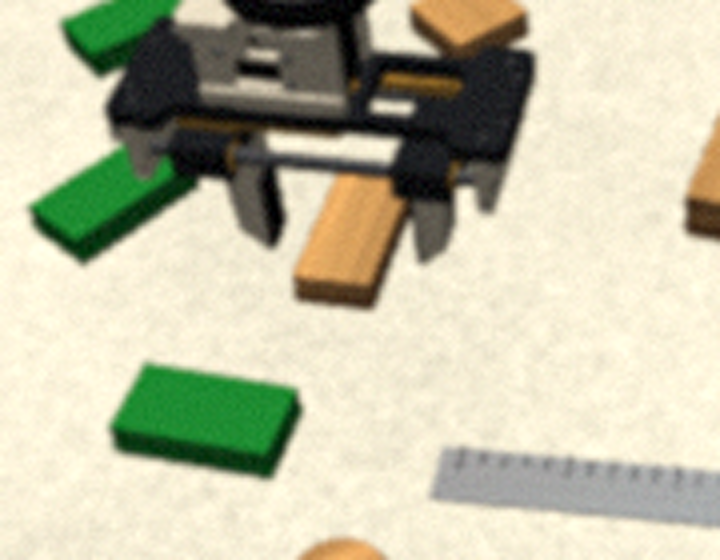

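jog_arm:
  targets: [0,0,-0.02,0,0,0,0,0,-0.03,0,0,0,0,0,-0.03,0,0,0]

```text
time: 19.9
eef_pos: [0.626, -0.2363, -0.0232]
orientation: [-0.046, 0.999, -0.0, 0.001]
force: [-0.3, 0.8, -1.4]
opening: 0.0733
```

jog_arm:
  targets: [0,0,0,0,0,0,0,0,0,0,0,0,0,0,0,0,0,0,0,0,0,0,0,0,0,0,0,0,0,0,0,0,0,0,0,0,0,0,0,0,0,0,0,0,0,0,0,0]
  grip: 0
  grip_force: 25

```text
time: 20.7
eef_pos: [0.6259, -0.2363, -0.0233]
orientation: [-0.046, 0.999, -0.0, 0.001]
force: [0.0, -0.1, 0.6]
opening: 0.0395
```

jog_arm:
  targets: [0,0,0.25,0,0,0,0,0,0.5,0,0,0,0,0,1,0,0,0,0,0,1,0,0,0,0,0,1,0,0,0,0,0,1,0,0,0]

```text
time: 21.3
eef_pos: [0.625, -0.2361, 0.0558]
orientation: [-0.046, 0.999, -0.0, 0.0]
force: [0.5, -0.3, -0.1]
opening: 0.0397
```

```bash
python3 look.py q4; python3 -c "from h import *;go(.502,-.0172,.09,-2.8)"
```

```text
scene centre [184 221]
top centre [347 195]
0.039803481662107586 21.4
t 21.4 pos [ 0.6247 -0.2359  0.0551] F [-1.   0.7 -0.5] open 0.0398
mm [-122.7  218.7   34.9] shares [-1.533  2.734  0.436] [-0.0001 -0.0004 -0.067 ] deg [-0.01 -0.05 -8.04]
```

View pics/q4_scene.png

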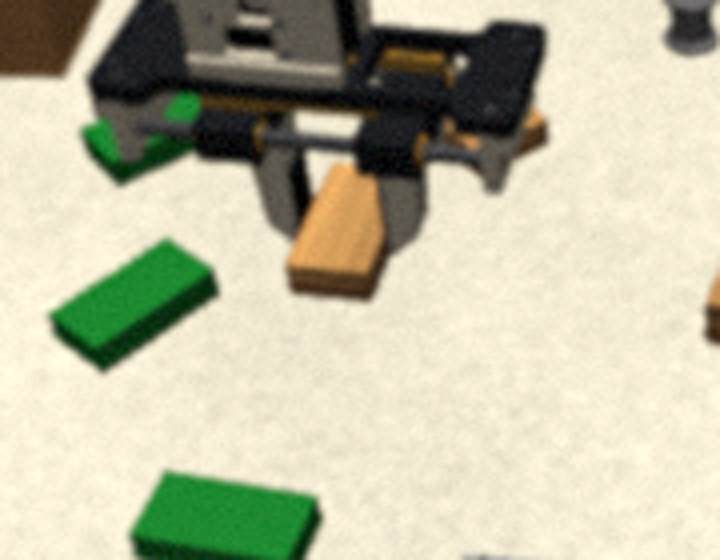

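Run:
```python
from h import *;import pickle
s=pickle.load(open("scene.pkl","rb"));o=np.array([184-90,221-70])
W=lambda c,z:ray(s,(np.array(c)+.5)/4-.5+o,z)[:2]
b=[W((290,262),.0984),W((368,272),.0984)];print(b,np.linalg.norm(b[1]-b[0]))
y=np.radians(5.2);e=np.array([np.cos(y),np.sin(y)]);print((b[0]+b[1])/2-.038*e)
```

```text
[array([ 0.66282375, -0.25088884]), array([ 0.66079681, -0.21339518])] 0.03754841028224227
[ 0.62396667 -0.23558605]
```

jog_arm:
  targets: [-0.1,0.2,0.5,0,0,-0.067,-0.5,0.9,0.5,0,0,-0.067,-0.5,0.9,0.5,0,0,-0.067,-0.5,0.9,0.5,0,0,-0.067]

```text
time: 21.8
eef_pos: [0.5829, -0.16, 0.0942]
orientation: [0.022, 1.0, 0.001, -0.002]
force: [0.9, -0.3, 0.8]
opening: 0.0397
```

jog_arm:
  targets: [-0.5,0.9,0,0,0,0,-0.5,0.9,0,0,0,0,-0.5,0.9,0,0,0,0]

```text
time: 22.1
eef_pos: [0.5403, -0.083, 0.0931]
orientation: [0.019, 1.0, 0.002, -0.004]
force: [0.9, 1.1, -1.0]
opening: 0.0395
```

```bash
python3 -c "from h import *;go(.502,-.0172,.075,-2.7)"
```

```text
t 22.1 pos [ 0.5403 -0.083   0.0931] F [ 0.9  1.1 -1. ] open 0.0395
mm [-38.3  65.8 -18.1] shares [-0.479  0.823 -0.226] [-0.0024 -0.0036 -0.0044] deg [-0.28 -0.43 -0.53]
```

jog_arm:
  targets: [-0.24,0.4,-0.1,-0.002,-0.004,-0.004,-0.48,0.82,-0.3,-0.002,-0.004,-0.004,-0.48,0.82,-0.5,-0.002,-0.004,-0.004,-0.48,0.82,-0.5,-0.002,-0.004,-0.004,-0.48,0.82,-0.5,-0.002,-0.004,-0.004]

```text
time: 22.6
eef_pos: [0.5026, -0.019, 0.0528]
orientation: [0.024, 1.0, 0.0, 0.0]
force: [0.9, 0.4, 0.2]
opening: 0.04
```

```bash
python3 -c "from h import *;go(.502,-.0172,.0295,-2.7)"
```

```text
t 22.6 pos [ 0.5026 -0.019   0.0528] F [0.9 0.4 0.2] open 0.04
mm [ -0.6   1.8 -23.3] shares [-0.007  0.022 -0.291] [-0.0001  0.0002  0.0004] deg [-0.01  0.02  0.04]
```

jog_arm:
  targets: [-0.007,0.022,-0.1,0,0,0,-0.007,0.022,-0.2,0,0,0,-0.007,0.022,-0.26,0,0,0,-0.007,0.022,-0.29,0,0,0,-0.007,0.022,-0.29,0,0,0,-0.007,0.022,-0.29,0,0,0]

```text
time: 23.2
eef_pos: [0.502, -0.0172, 0.0296]
orientation: [0.024, 1.0, 0.0, 0.0]
force: [1.0, -0.2, 1.3]
opening: 0.0399
```

```bash
python3 look.py r1; python3 -c "from h import *;go(.502,-.0172,.0267,-2.7)"
```

```text
scene centre [304 208]
top centre [261 250]
0.03971502333912111 23.3
t 23.3 pos [ 0.5023 -0.0172  0.0298] F [ 0.1 -0.   0.4] open 0.0397
mm [-0.3 -0.  -3.1] shares [-0.003 -0.    -0.039] [-0.0001  0.0004  0.0003] deg [-0.01  0.05  0.04]
```

View pics/r1_scene.png

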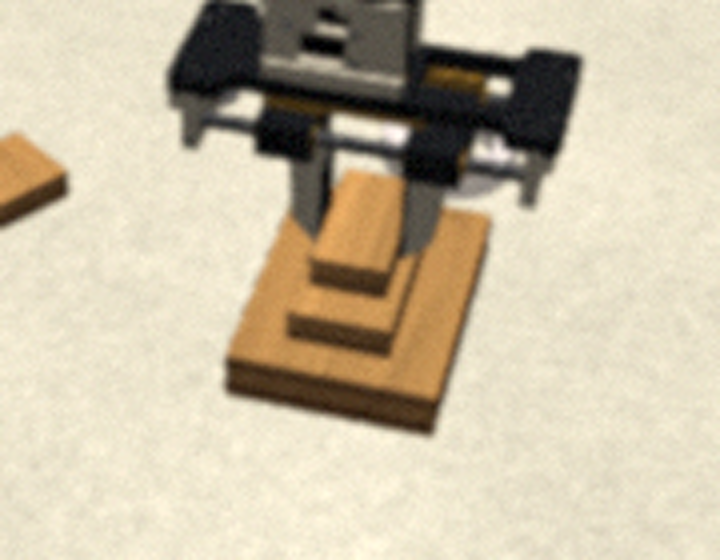

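Run:
```python
from h import *;import pickle
s=pickle.load(open("scene.pkl","rb"));o=np.array([304-90,208-70])
W=lambda c,z:ray(s,(np.array(c)+.5)/4-.5+o,z)[:2]
y=np.radians(-2.7);e=np.array([np.cos(y),np.sin(y)])
for a,b,z,h in(((312,262),(388,273),.0731,.038),((287,313),(391,333),.05,.055),((227,358),(436,400),.03,.075)):
    p=[W(a,z),W(b,z)];d=p[1]-p[0];print(np.linalg.norm(d),np.degrees(np.arctan2(d[1],d[0]))-90,(p[0]+p[1])/2-h*e)
```

```text
0.03830304702545878 0.9759303676704292 [ 0.50535924 -0.01672762]
0.0533576823116142 -2.451949283308565 [ 0.50484595 -0.01743719]
0.10727599149037595 -2.600948555707987 [ 0.50472129 -0.01612465]
```

jog_arm:
  targets: [0,0,-0.015,0,0,0,0,0,-0.03,0,0,0,0,0,-0.04,0,0,0,0,0,-0.042,0,0,0]

```text
time: 23.7
eef_pos: [0.5023, -0.0172, 0.0267]
orientation: [0.024, 1.0, 0.0, 0.0]
force: [-0.7, -0.3, 4.4]
opening: 0.0398
```

jog_arm:
  targets: [0,0,0,0,0,0,0,0,0,0,0,0,0,0,0,0,0,0,0,0,0,0,0,0,0,0,0,0,0,0]
  grip: 0.7

```text
time: 24.2
eef_pos: [0.5023, -0.0172, 0.0266]
orientation: [0.024, 1.0, 0.0, 0.0]
force: [-1.6, 0.4, -0.0]
opening: 0.0638
```

jog_arm:
  targets: [0,0,0.2,0,0,0,0,0,0.5,0,0,0,0,0,0.6,0,0,0,0,0,0.6,0,0,0,0,0,0.6,0,0,0]

```text
time: 24.7
eef_pos: [0.5019, -0.0173, 0.0741]
orientation: [0.024, 1.0, -0.0, 0.0]
force: [0.2, 1.3, -0.4]
opening: 0.0642
```

jog_arm:
  targets: [0,0,0,0,0,0,0,0,0,0,0,0,0,0,0,0,0,0,0,0,0,0,0,0,0,0,0,0,0,0,0,0,0,0,0,0,0,0,0,0,0,0,0,0,0,0,0,0]
  grip: 0

```text
time: 25.5
eef_pos: [0.502, -0.0173, 0.0742]
orientation: [0.024, 1.0, -0.0, 0.0]
force: [0.8, -0.6, -0.2]
opening: 0.0047
```

```bash
python3 look.py r2; python3 -c "from h import *;go(.502,-.0172,.0415,-2.7)"
```

```text
scene centre [305 191]
top centre [260 248]
0.0010257345115884974 25.6
t 25.6 pos [ 0.502  -0.0173  0.0742] F [ 0.   0.6 -0.4] open 0.001
mm [ -0.    0.1 -32.7] shares [-0.     0.002 -0.409] [0.     0.0003 0.0004] deg [0.01 0.04 0.04]
```

View pics/r2_scene.png

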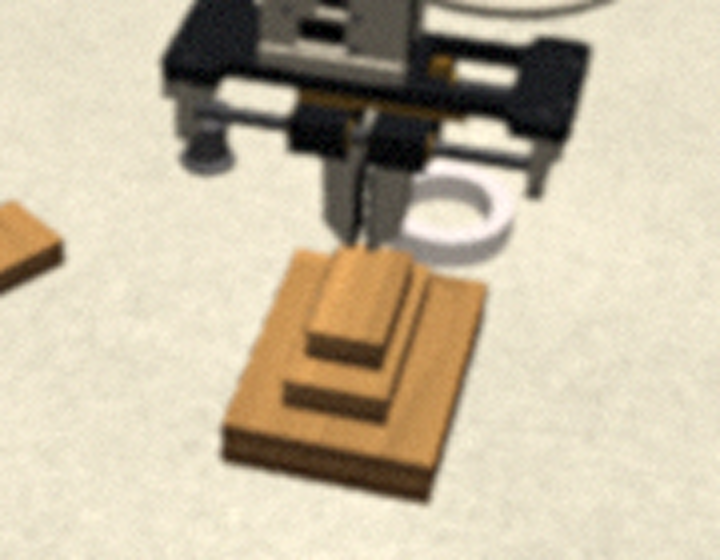

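Stack looks good. Contact is expected at eef z ≈ 0.0403.

jog_arm:
  targets: [0,0,-0.15,0,0,0,0,0,-0.28,0,0,0,0,0,-0.35,0,0,0,0,0,-0.39,0,0,0,0,0,-0.39,0,0,0,0,0,-0.39,0,0,0]

```text
time: 26.2
eef_pos: [0.5021, -0.0172, 0.043]
orientation: [0.024, 1.0, -0.0, 0.0]
force: [0.1, 0.1, -1.1]
opening: 0.0004
```

jog_arm:
  targets: [0,0,-0.01,0,0,0,0,0,-0.02,0,0,0]

```text
time: 26.4
eef_pos: [0.5024, -0.0172, 0.0416]
orientation: [0.024, 1.0, -0.0, 0.001]
force: [-0.1, -0.7, -0.4]
opening: 0.0006
```

jog_arm:
  targets: [0,0,-0.008,0,0,0,0,0,-0.014,0,0,0]

```text
time: 26.6
eef_pos: [0.5026, -0.0173, 0.0407]
orientation: [0.024, 1.0, -0.0, 0.001]
force: [-0.3, 0.4, -0.3]
opening: 0.0007
```

jog_arm:
  targets: [0,0,-0.008,0,0,0,0,0,-0.01,0,0,0]

```text
time: 26.8
eef_pos: [0.5026, -0.0173, 0.0404]
orientation: [0.024, 1.0, -0.0, 0.001]
force: [-3.4, 0.3, 7.4]
opening: 0.0004
```

jog_arm:
  targets: [-0.002,0,-0.011,0,0,0,-0.002,0,-0.011,0,0,0,-0.002,0,-0.011,0,0,0,-0.002,0,-0.011,0,0,0]

```text
time: 27.2
eef_pos: [0.5026, -0.0173, 0.0404]
orientation: [0.024, 1.0, -0.0, 0.001]
force: [-3.0, 0.2, 8.9]
opening: 0.0005
```

jog_arm:
  targets: [0,0,-0.011,0,0,0,0,0,-0.011,0,0,0,0,0,-0.011,0,0,0,0,0,-0.011,0,0,0,0,0,-0.011,0,0,0,0,0,-0.011,0,0,0,0,0,-0.011,0,0,0,0,0,-0.011,0,0,0]

```text
time: 28.0
eef_pos: [0.5026, -0.0173, 0.0404]
orientation: [0.024, 1.0, -0.001, 0.001]
force: [-3.5, 0.1, 9.5]
opening: 0.0006
```

jog_arm:
  targets: [0,0,-0.011,0,0,0,0,0,-0.011,0,0,0,0,0,-0.011,0,0,0,0,0,-0.011,0,0,0]

```text
time: 28.4
eef_pos: [0.5026, -0.0174, 0.0404]
orientation: [0.024, 1.0, -0.001, 0.001]
force: [-3.5, 0.2, 9.1]
opening: 0.0002
```

jog_arm:
  targets: [0,0,0.3,0,0,0,0,0,0.8,0,0,0,0,0,1,0,0,0,0,0,1,0,0,0,0,0,1,0,0,0]

```text
time: 28.9
eef_pos: [0.5026, -0.0175, 0.1204]
orientation: [0.024, 1.0, -0.001, 0.001]
force: [-0.2, 0.0, -0.1]
opening: 0.0001
```

jog_arm:
  targets: [0,0.5,0.5,0,0,0,0,1,0.5,0,0,0,0,1,0.5,0,0,0]

```text
time: 29.2
eef_pos: [0.5025, 0.0697, 0.1608]
orientation: [0.02, 1.0, 0.001, 0.002]
force: [-0.5, -0.2, 0.6]
opening: 0.0002
```

jog_arm:
  targets: [0.2,0.5,0,0,0,0,0.3,1,0,0,0,0,0.3,1,0,0,0,0]

```text
time: 29.5
eef_pos: [0.5255, 0.1568, 0.1594]
orientation: [0.016, 1.0, 0.003, 0.001]
force: [-0.9, 1.1, 1.3]
opening: 0.0005
```

jog_arm:
  targets: [0,0.5,0,0,0,0,0,1,0,0,0,0,0,1,0,0,0,0,0,1,0,0,0,0,0,1,0,0,0,0]

```text
time: 30.0
eef_pos: [0.5251, 0.2348, 0.1581]
orientation: [0.016, 1.0, 0.002, 0.0]
force: [-0.1, -0.9, 0.2]
opening: 0.0004
```

```bash
python3 look.py z1 .502 -.0172; python3 -c "from h import *;go(.502,-.0172,.0415,-2.7)"
```

```text
scene centre [304 207]
top centre [261 250]
0.0004133904576069515 30.1
t 30.1 pos [0.5256 0.2347 0.1587] F [0.  0.2 0.7] open 0.0004
mm [ -23.6 -251.9 -117.2] shares [-0.295 -3.148 -1.465] [-0.0023  0.0006 -0.0065] deg [-0.27  0.08 -0.78]
```

View pics/z1_top.png

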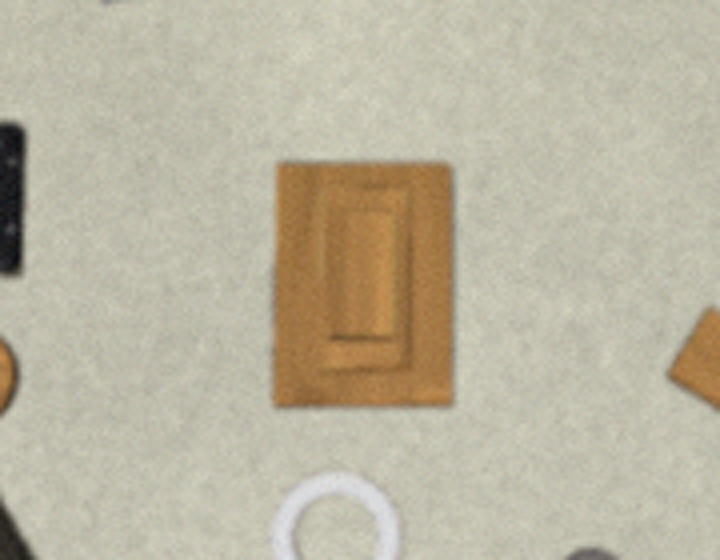

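View pics/z1_scene.png

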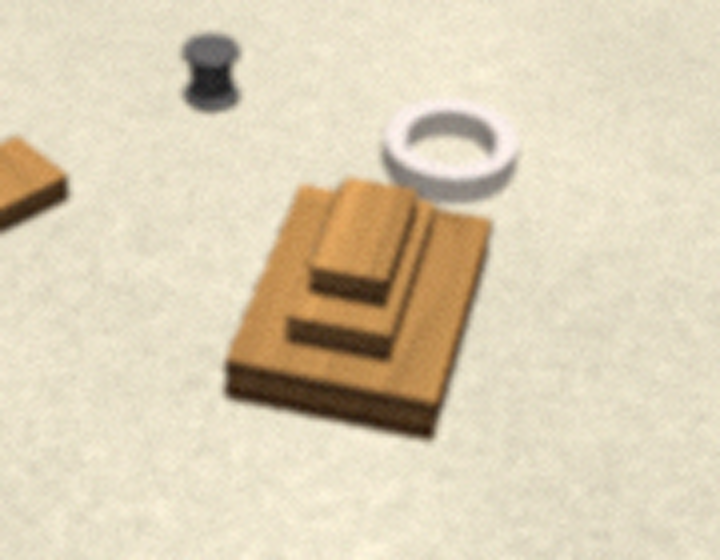

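Run:
```python
from h import *;import pickle
for n,o,L in(("scene",(304-90,207-70),(([(311,270),(387,280),(415,192),(347,180)],.07),([(288,318),(392,337),(434,207)],.05))),("top",(261-90,250-70),(([(331,209),(396,209),(396,338),(331,338)],.07),([(319,185),(408,187),(408,368),(320,368)],.05),([(277,163),(452,163),(453,405),(275,405)],.03)))):
    s=pickle.load(open(n+".pkl","rb"))
    for cs,z in L:
        p=[ray(s,(np.array(c)+.5)/4-.5+np.array(o),z)[:2] for c in cs]
        if len(p)==3:print(n,z,(p[0]+p[2])/2)
        else:print(n,z,np.mean(p,0))
```

```text
scene 0.07 [ 0.50548059 -0.01749803]
scene 0.05 [ 0.50689315 -0.01718674]
top 0.07 [ 0.50276545 -0.01966609]
top 0.05 [ 0.50339497 -0.01885048]
top 0.03 [ 0.50190361 -0.01808072]
```

All centres agree within about 2 mm, so I am handing in.

```bash
python3 -c "
from bench import arm;print(arm.hand_in());print(arm.observe()['time'])"
```

```text
the job is handed in; nothing more can be done
None
the job is handed in; nothing more can be done
```

The stand is dry-fitted in the order asked and handed in at about 30 s, with the arm about 25 cm to the side. I set the larger board on the plinth, let go and pressed it. Then I did the same with the smaller board.

- **Pressing:** I held each board down for over a second. The larger board read mostly 7–10 N, starting with brief readings of 13 and 16 N. The smaller one read about 9–9.5 N. About 2–4 N of sideways force also showed while pressing, but the boards did not visibly shift.
- **Alignment:** In the last pictures the centres of all three layers agree within about 2 mm, which is about as good as the camera calibration. After the larger board was set down, its angle matched the plinth's within about 1°. I have no good angle for the smaller board: a rough reading just before it was set down was about 3.5° off, and its short front edge is hard to read closely. It does look lined up in the final pictures.
- **First grasp missed:** The fingertips sit about 30 mm higher than the reported tool position, so the fingers first closed in the air above the larger board. Nothing was disturbed. I measured the offset from the depth image and corrected every later move for it.

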